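# Find the full screw tin by its weight

## Robot

A 6-joint arm with a two-finger parallel gripper is mounted at the origin on a cart in front of the work surface, level with it; the furniture and walls round the work are solid. World frame = base frame: x ahead of the robot, y to its left, z up, the work surface at z = 0. Lengths are in m, angles in rad, forces in N, time in s.
With the tool pointing down it reaches from about 0.15 to 0.775 m from the base axis. Payload 6.1 kg.
Tool frame: the origin (TCP) lies midway between the tips of the shut fingers; the grasp point (between the pads) lies 19 mm behind it (robot.grip_point_offset is the distance from the TCP to the grasp point, in m); z points along the fingers, y is the line along which they close (so a half turn about z gives the same grasp; the last joint's range is limited). The gripper opens to 85 mm and grips with 20 to 120 N. Pads are 22 mm wide; open, the fingers measure 114 mm over their backs; the gripper's body (76 mm by 85 mm) begins 54 mm behind the grasp point. The pads swing forward as they close: fully open they stand 13 mm farther back than shut.
Start: joints at [1.234, 0.126, -0.04, 1.405, 0, 1.571], TCP at [0.173, 0.495, 0.231] pointing down, gripper open.
Joint ranges: [-2.72, 2.72], [-0.95, 1.95], [-1.27, 1.35], [-1.78, 2.02], [-1.46, 1.47], [-3.14, 3.14]. Speed limits (rad/s): [2.39, 2.39, 3.01, 3.14, 3.14, 3.14].

## Interface

Orientations are given as a unit quaternion [x, y, z, w].
In Python, from bench import robot gives the robot as it stands.
- The arm moves only by the tool inch_along, called after "Request:" as a command line: name --argument value ..., lists and objects as JSON in quotes. Schema: {"type":"object","properties":{"plan":{"type":"array","items":{"type":"object","properties":{"tx":{"type":"number"},"ty":{"type":"number"},"tz":{"type":"number"},"rx":{"type":"number"},"ry":{"type":"number"},"rz":{"type":"number"}},"additionalProperties":false},"minItems":1,"maxItems":8},"jaw":{"type":"number"},"clamp_n":{"type":"number"},"only":{"type":"string"},"quiet":{"type":"boolean"},"lines":{"type":"string"}},"required":["plan"],"additionalProperties":false}. plan is a list of rows, 1 to 8 of them, each an object with the fields tx, ty, tz (the shift in units of 50 mm), rx, ry, rz (a rotation vector in units of 0.05 rad); a field left out counts as zero; each row is the pose to reach, as a shift and turn from the pose commanded when the call began, along the tool's axes at that moment; what a row does not reach only later rows make up. A row lasts 1/10 s, in which the tool goes at most 0.05 m and 0.15 rad, less where a joint would pass 70% of its speed; a pose out of reach is approached as far as the arm can. jaw is the opening from 0.0 (shut) to 1.0 (fully open), set as the call begins (left out keeps the last). The fingers move at their own pace and stop on an object; clamp_n is the grip in N (left out, the last holds). Time passes only in rows, so rows that do not move let the fingers close. The tool returns the time, the measured TCP pose, the force, the opening and the grip force at its end. only (a regular expression) keeps the lines of the reply that match it, lines (a string "A,B") keeps lines A to B, and quiet returns only ok. Input that does not fit is refused with a message, and nothing moves.
- robot.get_state(): the state, without advancing time (a new reading comes with each control period).
- robot.capture(name): name is "side" or "top"; returns the picture (480x640x3 uint8, red, green, blue); there is no depth.
- robot.get_calibration(name): a dict with "K" (3x3 intrinsics, pixels), "T" (4x4, takes a point from camera to world coordinates). Camera axes: x right, y down, z forward; pixel columns grow to the right and rows downward; lengths in m; the calibration is good to about 2 mm. A picture is of the moment at which its call begins. get_calibration takes no time and is no camera call.
- robot.finish_job(): hands the job in; it is judged then, once.
The state is a dict: "time_s": time; "joints": joint angles; "qvel": joint speeds; "joint_torque": joint torques, N m; "ee_pos": TCP position; "orientation": TCP orientation; "contact_force": force on the tool from outside, world axes, zero at the start; "moment": the same for the moment, N m; "width": opening from 0.0 (shut) to 1.0 (fully open); "gripper_force": force on a finger pad.
Only numpy, scipy, OpenCV 4.12 (cv2) and the standard library are available. Lean on these libraries where they do the work, as an engineer would, in place of code of your own. Each camera call takes 0.05 s, during which the arm holds its last target. There are 200 camera calls.

## Task

Only one of the three identical closed screw tins on the board is full. First swing the keeper bar, which lies over the tins, out to a right angle with the row so that it points away from you, and leave it there; then lift the tins to feel which is the heaviest. Finish while still holding the heaviest one level in the gripper, at least 12 cm above the board, with the two lighter tins standing on the board, and do not disturb the other things on the desk.

Things in the scene. Friction and masses are not known exactly. Their poses are not given: they have to be found in the camera images.
- tin_board: wooden board lying fixed on the desk, 110 mm (its x) by 330 mm (its y), 8 mm thick. Origin: centre of the underside. The three tins stand on it in a row along its y axis, near y = +82, 0 and -82 mm, x = 0. A steel post at y = +145 mm carries the keeper bar. It lies turned up to 0.2 rad either way
- keeper (a joint): angle of the keeper bar about its upright hinge, rad: 0 = along the row, over the tins; grows anticlockwise from above, the bar sweeping away from the robot; 1.571 = at a right angle, pointing along the board's +x (a thin dark mark on the board shows it). Stops at 0 and 2.4; starts between 0 and 0.2. Stays where it is left (friction 0.12 N m, no spring)
- keeper_hinge (a point): point on the hinge axis of the keeper, at the bar's underside, 36 mm above the desk. The bar is dark steel, 14 mm wide, 8 mm thick, reaching 212 mm from the hinge, 5 mm clear above the tins
- keeper_knob (a point): centre of the top end of the keeper's knob: a black round upright pin, 14 mm across, standing 40 mm above the bar, 105 mm from the hinge axis; its top is 84 mm above the desk. It can be pinched from above and led round, free to turn between the fingers
- tin_a: one of three identical screw tins: round flat closed tin, 54 mm across, 23 mm high, white fixed lid with a label. Origin: centre of the underside, z up. Stands on the board in one of three places in a row 82 mm apart (up to 12 mm off), in an order that differs each time. Each weighs under 0.35 kg; the full one more than twice as much as either other, which only lifting can tell
- tin_b: one of three identical screw tins: round flat closed tin, 54 mm across, 23 mm high, white fixed lid with a label. Origin: centre of the underside, z up. Stands on the board in one of three places in a row 82 mm apart (up to 12 mm off), in an order that differs each time. Each weighs under 0.35 kg; the full one more than twice as much as either other, which only lifting can tell
- tin_c: one of three identical screw tins: round flat closed tin, 54 mm across, 23 mm high, white fixed lid with a label. Origin: centre of the underside, z up. Stands on the board in one of three places in a row 82 mm apart (up to 12 mm off), in an order that differs each time. Each weighs under 0.35 kg; the full one more than twice as much as either other, which only lifting can tell
- mouse: black computer mouse, 125 x 68 x 42 mm, to the left of the board. Origin: centre of the underside. Bystander, loose; leave it where it is
- phone: black phone lying flat, 148 x 72 x 8 mm, to the right of the board. Origin: centre of the underside. Bystander, loose; leave it where it is
- earbud_case: grey earbud case, 23 x 60 x 45 mm, to the right of the board, further back. Origin: centre of the underside. Bystander, loose; leave it where it is

How it is judged:
On the way:
1. the keeper bar stands at a right angle to the row (within 11 degrees), at rest, with all three tins still standing on the board (value of joint keeper between 1.37 and 1.77 rad and velocity of joint keeper between -0.05 and 0.05 rad/s and z of tin_a in the frame of tin_board between 0.004 and 0.014 m and angle between each of tin_a, tin_b, tin_c's own z axis and vertical below 0.12 rad and x of tin_a in the frame of tin_board between -0.06 and 0.06 m and y of tin_a in the frame of tin_board between -0.165 and 0.165 m and z of tin_b in the frame of tin_board between 0.004 and 0.014 m and x of tin_b in the frame of tin_board between -0.06 and 0.06 m and y of tin_b in the frame of tin_board between -0.165 and 0.165 m and z of tin_c in the frame of tin_board between 0.004 and 0.014 m and x of tin_c in the frame of tin_board between -0.06 and 0.06 m and y of tin_c in the frame of tin_board between -0.165 and 0.165 m), for 0.2 s.
At the end, for the whole second after the job is handed in: The heaviest tin is held still and level (15 degrees) in the fingers, 11 cm or more above the board, carried by nothing else; the other two stand free and upright on the board, each pressing on it with under 1.9 N (a light tin's weight); the keeper is at a right angle within 11 degrees (((value of joint keeper between 1.37 and 1.77 rad and z of tin_a in the frame of tin_board above 0.118 m and angle between tin_a's own z axis and vertical below 0.26 rad and linear speed of tin_a below 0.03 m/s and contact force between the fingers and tin_a above 1 N and contact force between tin_a and tin_board below 0.1 N and ((z of tin_b in the frame of tin_board between 0.004 and 0.014 m and angle between tin_b's own z axis and vertical below 0.12 rad and x of tin_b in the frame of tin_board between -0.06 and 0.06 m and y of tin_b in the frame of tin_board between -0.165 and 0.165 m) and contact force between tin_b and tin_board between 0.3 and 1.9 N and linear speed of tin_b below 0.02 m/s and contact force between each of the fingers, tin_a and tin_b below 0.1 N) and ((z of tin_c in the frame of tin_board between 0.004 and 0.014 m and angle between tin_c's own z axis and vertical below 0.12 rad and x of tin_c in the frame of tin_board between -0.06 and 0.06 m and y of tin_c in the frame of tin_board between -0.165 and 0.165 m) and contact force between tin_c and tin_board between 0.3 and 1.9 N and linear speed of tin_c below 0.02 m/s and contact force between each of the fingers, tin_a and tin_c below 0.1 N) and contact force between tin_b and tin_c below 0.5 N) or (value of joint keeper between 1.37 and 1.77 rad and z of tin_b in the frame of tin_board above 0.118 m and angle between tin_b's own z axis and vertical below 0.26 rad and linear speed of tin_b below 0.03 m/s and contact force between the fingers and tin_b above 1 N and contact force between tin_b and tin_board below 0.1 N and ((z of tin_a in the frame of tin_board between 0.004 and 0.014 m and angle between tin_a's own z axis and vertical below 0.12 rad and x of tin_a in the frame of tin_board between -0.06 and 0.06 m and y of tin_a in the frame of tin_board between -0.165 and 0.165 m) and contact force between tin_a and tin_board between 0.3 and 1.9 N and linear speed of tin_a below 0.02 m/s and contact force between each of the fingers, tin_b and tin_a below 0.1 N) and ((z of tin_c in the frame of tin_board between 0.004 and 0.014 m and angle between tin_c's own z axis and vertical below 0.12 rad and x of tin_c in the frame of tin_board between -0.06 and 0.06 m and y of tin_c in the frame of tin_board between -0.165 and 0.165 m) and contact force between tin_c and tin_board between 0.3 and 1.9 N and linear speed of tin_c below 0.02 m/s and contact force between each of the fingers, tin_b and tin_c below 0.1 N) and contact force between tin_a and tin_c below 0.5 N) or (value of joint keeper between 1.37 and 1.77 rad and z of tin_c in the frame of tin_board above 0.118 m and angle between tin_c's own z axis and vertical below 0.26 rad and linear speed of tin_c below 0.03 m/s and contact force between the fingers and tin_c above 1 N and contact force between tin_c and tin_board below 0.1 N and ((z of tin_a in the frame of tin_board between 0.004 and 0.014 m and angle between tin_a's own z axis and vertical below 0.12 rad and x of tin_a in the frame of tin_board between -0.06 and 0.06 m and y of tin_a in the frame of tin_board between -0.165 and 0.165 m) and contact force between tin_a and tin_board between 0.3 and 1.9 N and linear speed of tin_a below 0.02 m/s and contact force between each of the fingers, tin_c and tin_a below 0.1 N) and ((z of tin_b in the frame of tin_board between 0.004 and 0.014 m and angle between tin_b's own z axis and vertical below 0.12 rad and x of tin_b in the frame of tin_board between -0.06 and 0.06 m and y of tin_b in the frame of tin_board between -0.165 and 0.165 m) and contact force between tin_b and tin_board between 0.3 and 1.9 N and linear speed of tin_b below 0.02 m/s and contact force between each of the fingers, tin_c and tin_b below 0.1 N) and contact force between tin_a and tin_b below 0.5 N))); the arm keeps its last pose, push and grip.
It fails at once if the mouse is moved more than 2 cm (distance of mouse from where it was at the start of the episode above 0.02 m).
It fails at once if the phone is moved more than 2 cm (distance of phone from where it was at the start of the episode above 0.02 m).
It fails at once if the earbud case is moved more than 2 cm (distance of earbud_case from where it was at the start of the episode above 0.02 m).
It fails at once if a tin is tipped over (angle between any of tin_a, tin_b, tin_c's own z axis and vertical above 0.8 rad).
It also fails if it takes over 72 s, if anything falls off the work surface, if the arm or the gripper's body presses on something with over 40 N, if the wrist force passes 120 N, or if a joint passes its speed limit or range.

## Working session

There is one attempt and no reset: what is moved stays moved. The work goes in short steps, Python scripts to look and compute and a tool call to move; the robot and the scene stay as the last step left them, time stands still between calls to the robot, and variables do not carry over. Pictures are saved under pics/ and viewed, at most 10 in all, crops included, and the job is handed in when it is done.

```bash
ls; mkdir -p pics
```

Run:
```python
from bench import robot
import cv2
for n in("top","side"):
    im=robot.capture(n); cv2.imwrite(f"pics/{n}0.png",im[...,::-1]); c=robot.get_calibration(n); print(n,c["K"],c["T"])
print(robot.get_state())
```

```text
bench.py
pics
top [[571.28584278   0.         319.19103351]
 [  0.         571.28584278 240.4811514 ]
 [  0.           0.           1.        ]] [[ 0.00713542 -0.99514935  0.0981165   0.39928547]
 [-0.99984715 -0.00553395  0.01658464 -0.03413908]
 [-0.01596122 -0.09821984 -0.99503673  1.20279109]
 [ 0.          0.          0.          1.        ]]
side [[489.49057605   0.         317.67368834]
 [  0.         489.49057605 239.24030234]
 [  0.           0.           1.        ]] [[ 0.97808692 -0.1023564   0.18129848  0.29949094]
 [-0.20650916 -0.36630486  0.90728976 -1.05274662]
 [-0.0264564  -0.92484805 -0.37941553  0.5000992 ]
 [ 0.          0.          0.          1.        ]]
{'time_s': 0.1, 'joints': array([ 1.23400552e+00,  1.26349498e-01, -4.04971013e-02,  1.40540688e+00,
        2.80158468e-06,  1.57079986e+00]), 'qvel': array([ 0.0006471 , -0.00095211,  0.00316093, -0.00028835, -0.00124483,
        0.00048014]), 'joint_torque': array([ 8.60599193e-04, -4.36901307e+01,  3.53605199e+01,  1.36192620e-02,
        1.58400685e-04, -6.13774247e-06]), 'ee_pos': array([0.17337001, 0.4951612 , 0.23059524]), 'orientation': array([ 1.67602364e-01,  9.85854409e-01, -7.18036706e-04, -1.23489698e-04]), 'contact_force': array([-0.19891432,  0.19618838, -1.21958329]), 'moment': array([-0.01541632, -0.02660375,  0.00496636]), 'gripper_force': 0.0, 'width': 1.000503313671796}
```

View pics/top0.png

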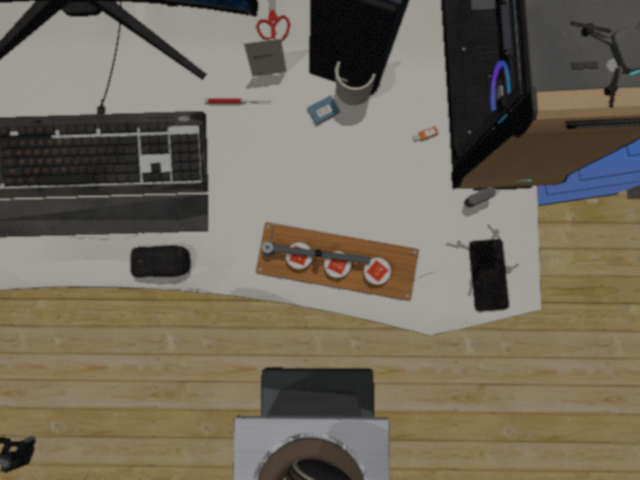

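View pics/side0.png

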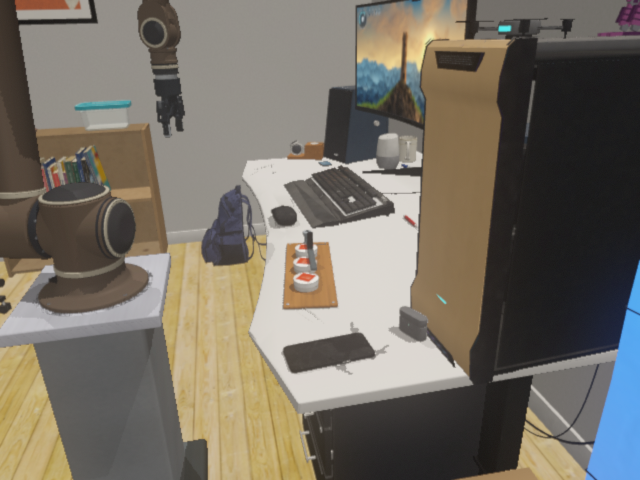

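The top view shows the board spanning about (256–418, 222–300), the hinge near (267,247), the knob near (319,254), and the tins near (299,256), (337,264) and (377,270). The phone, mouse and earbud case are all clear of it. Next I'll measure.

Create h.py:
```python
import numpy as np,cv2
from bench import robot
def ray(n,px,z):
    c=robot.get_calibration(n);d=c["T"][:3,:3]@np.linalg.inv(c["K"])@np.array([px[0],px[1],1.]);o=c["T"][:3,3]
    return o+d*(z-o[2])/d[2]
def proj(n,p):
    c=robot.get_calibration(n);q=c["K"]@(np.linalg.inv(c["T"])@np.append(p,1))[:3];return q[:2]/q[2]
def board(im):
    h=cv2.cvtColor(im,cv2.COLOR_RGB2HSV);m=np.zeros(im.shape[:2],np.uint8)
    m[210:310,240:440]=cv2.inRange(h,(5,90,60),(20,255,220))[210:310,240:440]
    m=cv2.morphologyEx(m,cv2.MORPH_OPEN,np.ones((3,3)))
    pts=cv2.convexHull(cv2.findNonZero(m))[:,0]
    w=np.array([ray("top",p,.008)[:2] for p in pts],np.float32)
    return cv2.minAreaRect(w)
def loc(p,c,a): # world->board
    R=np.array([[np.cos(a),np.sin(a)],[-np.sin(a),np.cos(a)]]);return R@(np.asarray(p)[:2]-c)
def tins(im):
    h=cv2.cvtColor(im,cv2.COLOR_RGB2HSV);out=[]
    m=np.zeros(im.shape[:2],np.uint8);m[210:310,240:440]=cv2.inRange(h,(170,90,90),(180,255,255))[210:310,240:440]|cv2.inRange(h,(0,150,120),(4,255,255))[210:310,240:440]
    return m
```

Run:
```python
from h import *
im=cv2.imread("pics/top0.png")[...,::-1].copy()
r=board(im);print(r)
cv2.imwrite("pics/c0.png",cv2.resize(im[210:310,245:425,::-1],None,fx=4.4,fy=4.4,interpolation=cv2.INTER_CUBIC))
s=cv2.imread("pics/side0.png");cv2.imwrite("pics/c1.png",cv2.resize(s[215:315,255:345],None,fx=6,fy=6,interpolation=cv2.INTER_CUBIC))
```

```text
((0.47480538487434387, -0.051363229751586914), (0.3256598114967346, 0.10741034895181656), 80.22404479980469)
```

View pics/c0.png

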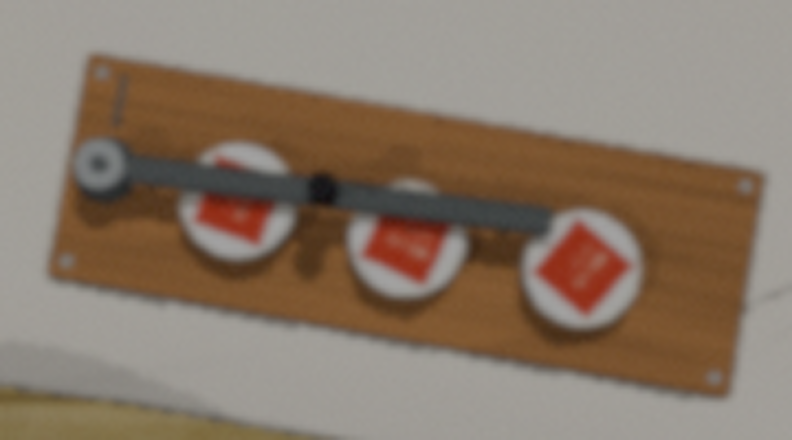

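View pics/c1.png

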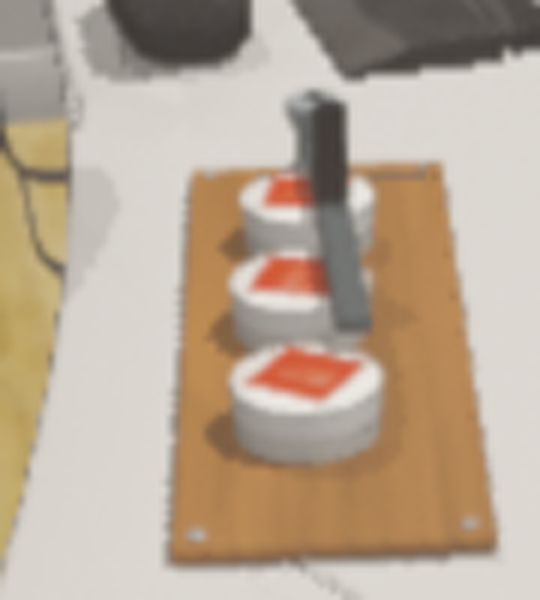

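The crops show the lids as circles centred near crop (239,202), (408,240) and (582,270). The knob top is at (322,187) and the post at (99,160). The bar is slightly open and the mark is at (120,100). Now I'll turn these into positions.

Run:
```python
from h import *
C=np.array([.4748,-.0514]);a=np.deg2rad(80.224-90)
f=lambda c:(245+(c[0]+.5)/4.4-.5,210+(c[1]+.5)/4.4-.5)
R=np.array([[np.cos(a),-np.sin(a)],[np.sin(a),np.cos(a)]])
H=C+R@[0,.145]
print("hinge world",H)
for n,c,z in[("post",(99,160),.05),("knob",(322,187),.084),("t1",(239,202),.031),("t2",(408,240),.031),("t3",(582,270),.031),("mark",(120,100),.008),("screw",(100,73),.008),("screw",(745,186),.008),("screw",(714,377),.008),("screw",(66,260),.008)]:
    p=ray("top",f(c),z);print(n,p[:2].round(4),"board",loc(p,C,a).round(4))
    if n=="knob":
        d=loc(p,C,a)-[0,.145];print("r",np.hypot(*d),"ang",np.arctan2(d[0],-d[1])); print("side",proj("side",p))
    if n[0]=="t": q=proj("side",p);print("sidecrop",(q-[255,215])*6)
k=(np.array([325,97])/6+[255,215])
for z in(.08,.084):print("knob side",ray("side",k,z))
for z in(.031,):
  for c in((305,378),(295,280)): print(ray("side",np.array(c)/6+[255,215],z))
```

```text
hinge world [0.49942052 0.09149447]
post [0.5012 0.0907] board [0.0019 0.1445]
knob [ 0.4866 -0.0129] board [0.0051 0.0399]
r 0.10518905377341638 ang 0.0487244125466096
side [308.75325187 232.67683411]
t1 [0.4835 0.0269] board [-0.0047  0.0786]
sidecrop [300.68958453 193.65266074]
t2 [ 0.4662 -0.0522] board [-0.0083 -0.0022]
sidecrop [294.09803267 277.75269904]
t3 [ 0.4528 -0.1332] board [-0.0078 -0.0843]
sidecrop [298.15142327 375.06936834]
mark [0.5338 0.0856] board [0.0349 0.145 ]
screw [0.5468 0.0954] board [0.046  0.1569]
screw [ 0.4942 -0.2126] board [ 0.0465 -0.1556]
screw [ 0.4037 -0.1972] board [-0.0453 -0.1558]
screw [0.457  0.1102] board [-0.045   0.1562]
knob side [0.49121838 0.00635754 0.08      ]
knob side [ 0.48939284 -0.00372679  0.084     ]
[ 0.45467936 -0.13606968  0.031     ]
[ 0.46618155 -0.0542873   0.031     ]
```

Measured values agree with the given geometry: knob radius 105.2 mm against 105, tin y of +79, −2 and −84 mm, and the mark on the right-angle line. I'll approach above the knob with the fingers closing along board x.

Create to.py:
```python
import sys,numpy as np
from scipy.spatial.transform import Rotation as R
from bench import robot
s=robot.get_state();a=-.1706
x,y,z=map(float,sys.argv[1:4])
Q=R.from_quat(s["orientation"])
ty=np.array([np.cos(a),np.sin(a),0]);tz=np.array([0,0,-1.]);G=R.from_matrix(np.c_[np.cross(ty,tz),ty,tz])
print("shift",Q.inv().apply(np.array([x,y,z])-s["ee_pos"]).round(4),"rot",(Q.inv()*G).as_rotvec().round(4))
print("F",s["contact_force"].round(2),"t",s["time_s"],"j6",s["joints"][5].round(3))
```

```bash
python3 to.py .487 -.0127 .15
```

```text
shift [-0.4638 -0.3756  0.0811] rot [-1.2000e-03  1.0000e-03  1.4046e+00]
F [-0.2   0.2  -1.22] t 0.1 j6 1.571
```

Units first: shifts go in units of 50 mm and turns go in units of 0.05 rad. So -0.464 m is -9.28, -0.3756 m is -7.512, 1.4046 rad is 28.092.

Request:
inch_along --plan '[{"tx": -9.28,"ty": -7.512,"tz": 1.62,"rx": -0.024,"ry": 0.02,"rz": 28.092},{"tx": -9.28,"ty": -7.512,"tz": 1.62,"rx": -0.024,"ry": 0.02,"rz": 28.092},{"tx": -9.28,"ty": -7.512,"tz": 1.62,"rx": -0.024,"ry": 0.02,"rz": 28.092},{"tx": -9.28,"ty": -7.512,"tz": 1.62,"rx": -0.024,"ry": 0.02,"rz": 28.092},{"tx": -9.28,"ty": -7.512,"tz": 1.62,"rx": -0.024,"ry": 0.02,"rz": 28.092},{"tx": -9.28,"ty": -7.512,"tz": 1.62,"rx": -0.024,"ry": 0.02,"rz": 28.092},{"tx": -9.28,"ty": -7.512,"tz": 1.62,"rx": -0.024,"ry": 0.02,"rz": 28.092},{"tx": -9.28,"ty": -7.512,"tz": 1.62,"rx": -0.024,"ry": 0.02,"rz": 28.092}]' --jaw 1.0 --clamp_n 30

```text
time_s: 0.9
ee_pos: [0.3823, 0.1564, 0.1772]
orientation: [0.697, 0.717, 0.001, -0.0]
contact_force: [0.5, 0.4, -0.3]
width: 0.998
gripper_force: 0.0
```

```bash
python3 to.py .487 -.0127 .15
```

```text
shift [-0.172   0.0999  0.027 ] rot [ 0.0004 -0.0014  0.1986]
F [ 0.46  0.42 -0.35] t 0.9 j6 1.93
```

Scaled: -0.172 m is -3.44, 0.1 m is 2, 0.2 rad is 4.

Request:
inch_along --plan '[{"tx": -3.44,"ty": 2,"tz": 0.54,"rz": 4},{"tx": -3.44,"ty": 2,"tz": 0.54,"rz": 4},{"tx": -3.44,"ty": 2,"tz": 0.54,"rz": 4},{"tx": -3.44,"ty": 2,"tz": 0.54,"rz": 4},{"tx": -3.44,"ty": 2,"tz": 0.54,"rz": 4},{"tx": -3.44,"ty": 2,"tz": 0.54,"rz": 4},{"tx": -3.44,"ty": 2,"tz": 0.54,"rz": 4}]'

```text
time_s: 1.6
ee_pos: [0.487, -0.0096, 0.1502]
orientation: [0.763, 0.646, 0.0, -0.001]
contact_force: [0.4, 0.6, 0.0]
width: 1.006
gripper_force: 0.0
```

```bash
python3 to.py .487 -.0127 .15
```

```text
shift [-0.003   0.0005  0.0002] rot [-0.0009 -0.0014  0.005 ]
F [0.44 0.57 0.01] t 1.6 j6 1.716
```

Scaled: 0.093 m is 1.86, 0.08 m is 1.6, 0.005 rad is 0.1.

Request:
inch_along --plan '[{"tx": -0.06,"tz": 0.6,"rz": 0.1},{"tx": -0.06,"tz": 1.2,"rz": 0.1},{"tx": -0.06,"tz": 1.6,"rz": 0.1},{"tx": -0.06,"tz": 1.86,"rz": 0.1},{"tx": -0.06,"tz": 1.86,"rz": 0.1},{"tx": -0.06,"tz": 1.86,"rz": 0.1}]'

```text
time_s: 2.2
ee_pos: [0.4874, -0.0123, 0.0582]
orientation: [0.764, 0.645, 0.001, -0.0]
contact_force: [-0.5, -0.4, 0.5]
width: 1.002
gripper_force: 0.0
```

Request:
inch_along --plan '[{},{},{},{},{},{},{},{}]' --jaw 0 --clamp_n 30

```text
time_s: 3.0
ee_pos: [0.4873, -0.0131, 0.0576]
orientation: [0.765, 0.644, 0.001, -0.0]
contact_force: [-1.3, 0.6, 3.2]
width: 0.148
gripper_force: 29.4
```

```bash
python3 to.py .487 -.0127 .057
```

```text
shift [ 0.0003 -0.0003  0.0006] rot [ 0.0004 -0.0012 -0.0005]
F [-1.31  0.59  3.19] t 3.0 j6 1.714
```

Request:
inch_along --plan '[{"tx": 0.022,"ty": 0.208},{"tx": 0.062,"ty": 0.414},{"tx": 0.124,"ty": 0.616},{"tx": 0.206,"ty": 0.808},{"tx": 0.308,"ty": 0.992},{"tx": 0.426,"ty": 1.166},{"tx": 0.56,"ty": 1.326},{"tx": 0.712,"ty": 1.472}]'

```text
time_s: 3.8
ee_pos: [0.5665, 0.0103, 0.0574]
orientation: [0.765, 0.644, 0.001, -0.001]
contact_force: [-3.0, 0.9, 3.2]
width: 0.151
gripper_force: 29.9
```

```bash
python3 -c "
from h import *
s=robot.get_state();d=loc(s['ee_pos'],np.array([.4748,-.0514]),-.1706)-[0,.145];print(d,np.hypot(*d),np.arctan2(d[0],-d[1]),s['contact_force'],s['moment'])"
```

```text
[ 0.07984882 -0.06861449] 0.10527954279104831 0.8609249474739994 [-2.99214038  0.90529574  3.21771665] [0.15397838 0.4608611  0.02254517]
```

Request:
inch_along --plan '[{"tx": 0.164,"ty": 0.13},{"tx": 0.342,"ty": 0.244},{"tx": 0.528,"ty": 0.34},{"tx": 0.724,"ty": 0.416},{"tx": 0.926,"ty": 0.472},{"tx": 1.132,"ty": 0.506},{"tx": 1.364,"ty": 0.522},{"tx": 1.364,"ty": 0.522}]'

```text
time_s: 4.6
ee_pos: [0.6028, 0.0742, 0.0572]
orientation: [0.764, 0.645, 0.0, -0.001]
contact_force: [-3.7, -0.2, 5.7]
width: 0.15
gripper_force: 30.1
```

Request:
inch_along --plan '[{},{},{}]'

```text
time_s: 4.9
ee_pos: [0.6026, 0.073, 0.0572]
orientation: [0.765, 0.644, 0.0, -0.001]
contact_force: [-5.2, 0.9, 4.9]
width: 0.154
gripper_force: 30.1
```

```bash
python3 -c "
from h import *
s=robot.get_state();d=loc(s['ee_pos'],np.array([.4748,-.0514]),-.1706)-[0,.145];print(d,np.hypot(*d),np.arctan2(d[0],-d[1]),s['contact_force'],s['moment'])"
```

```text
[ 0.10480893 -0.00073671] 0.10481151507082209 1.5637674089243232 [-5.15418749  0.86106241  4.92719672] [0.19906229 0.96542639 0.07874334]
```

Request:
inch_along --plan '[{},{},{},{}]' --jaw 0.5

```text
time_s: 5.3
ee_pos: [0.6033, 0.0722, 0.0573]
orientation: [0.765, 0.644, 0.001, -0.0]
contact_force: [0.7, -0.3, 0.6]
width: 0.502
gripper_force: 0.0
```

Request:
inch_along --plan '[{"tz": -0.6},{"tz": -1.2},{"tz": -2},{"tx": -1,"ty": -0.8,"tz": -2},{"tx": -2,"ty": -1.6,"tz": -2},{"tx": -4,"ty": -2.2,"tz": -2},{"tx": -4,"ty": -2.2,"tz": -2},{"tx": -4,"ty": -2.2,"tz": -2}]' --jaw 1.0

```text
time_s: 6.1
ee_pos: [0.4588, -0.1082, 0.1575]
orientation: [0.765, 0.644, 0.0, 0.0]
contact_force: [0.0, -0.2, 0.0]
width: 1.003
gripper_force: 0.0
```

Run:
```python
from h import *
from bench import robot
im=robot.capture("top")
cv2.imwrite("pics/c2.png",cv2.resize(im[180:310,235:425,::-1],None,fx=4,fy=4,interpolation=cv2.INTER_CUBIC))
s=robot.capture("side");cv2.imwrite("pics/c3.png",cv2.resize(s[215:315,255:385,::-1],None,fx=5,fy=5,interpolation=cv2.INTER_CUBIC))
```

```text
(no output)
```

View pics/c2.png

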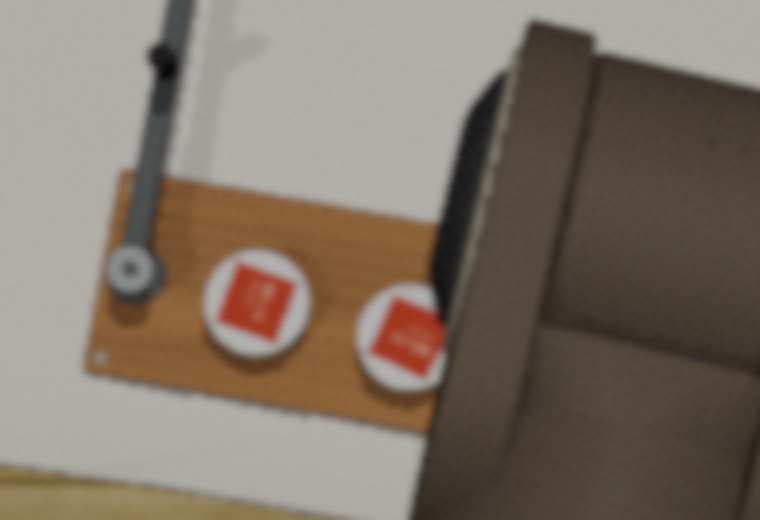

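View pics/c3.png

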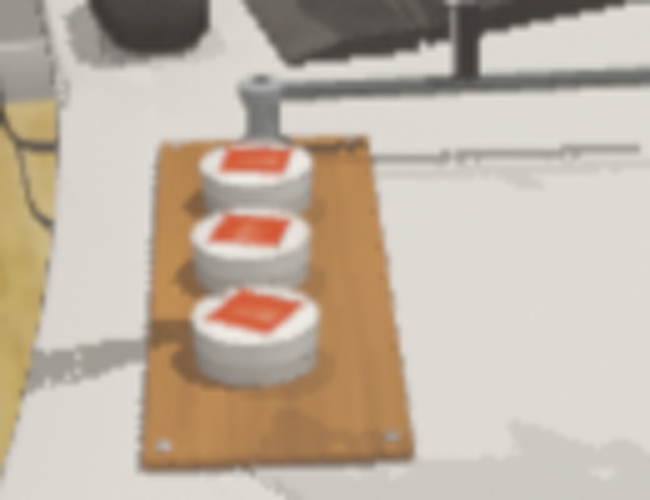

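The bar now points away at a right angle: it is parallel to the board's short side, with the hinge at crop (130,268) and the knob at (163,58). All three tins still stand where they were. I'll go to the right-hand tin first.

```bash
python3 to.py .4535 -.1343 .09
```

```text
shift [-0.0261 -0.0008  0.0676] rot [ 0.0006 -0.0004 -0.0051]
F [-0.25 -0.84 -0.03] t 6.2 j6 1.513
```

Create w.py:
```python
import numpy as np
from bench import robot
L=[]
for i in range(10):
    robot.capture("top");s=robot.get_state();L.append(np.r_[s["contact_force"],s["joint_torque"][1]])
L=np.array(L);print("mean",L.mean(0).round(2),"sd",L.std(0).round(2),"w",round(s["width"],3),"grip",s["gripper_force"],"ee",s["ee_pos"].round(4),"t",s["time_s"])
```

```text
(no output)
```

Request:
inch_along --plan '[{"tx": -0.52,"ty": -0.02,"tz": 0.8,"rz": -0.1},{"tx": -0.52,"ty": -0.02,"tz": 1.352,"rz": -0.1},{"tx": -0.52,"ty": -0.02,"tz": 1.352,"rz": -0.1},{"tx": -0.52,"ty": -0.02,"tz": 1.352,"rz": -0.1}]' --jaw 1.0

```text
time_s: 6.6
ee_pos: [0.4554, -0.1311, 0.0899]
orientation: [0.763, 0.646, 0.0, -0.001]
contact_force: [0.8, -0.2, 0.1]
width: 0.998
gripper_force: 0.0
```

```bash
python3 w.py; python3 to.py .4535 -.1343 .008
```

```text
mean [  0.3   -0.17  -0.18 -38.01] sd [0.59 0.57 0.27 0.35] w 0.997 grip 0.0 ee [ 0.4554 -0.1315  0.0899] t 7.1
shift [-0.0032 -0.0015  0.0819] rot [ 0.0007 -0.0012  0.0047]
F [ 0.92 -0.32 -0.68] t 7.1 j6 1.455
```

Request:
inch_along --plan '[{"tx": -0.06,"ty": -0.03,"tz": 0.6,"rz": 0.08},{"tx": -0.06,"ty": -0.03,"tz": 1.1,"rz": 0.08},{"tx": -0.06,"ty": -0.03,"tz": 1.44,"rz": 0.08},{"tx": -0.06,"ty": -0.03,"tz": 1.64,"rz": 0.08},{"tx": -0.06,"ty": -0.03,"tz": 1.64,"rz": 0.08},{"tx": -0.06,"ty": -0.03,"tz": 1.64,"rz": 0.08}]'

```text
time_s: 7.7
ee_pos: [0.4537, -0.1343, 0.0082]
orientation: [0.765, 0.645, 0.001, -0.0]
contact_force: [0.5, 0.3, -0.0]
width: 1.0
gripper_force: 0.0
```

Request:
inch_along --plan '[{},{},{},{},{},{}]' --jaw 0 --clamp_n 40

```text
time_s: 8.3
ee_pos: [0.454, -0.1344, 0.0087]
orientation: [0.765, 0.645, 0.001, 0.0]
contact_force: [-0.5, 0.3, 5.4]
width: 0.584
gripper_force: 41.0
```

Request:
inch_along --plan '[{"tz": -0.2},{"tz": -0.5},{"tz": -0.8},{"tz": -1},{"tz": -1},{"tz": -1}]'

```text
time_s: 8.9
ee_pos: [0.4533, -0.1342, 0.0576]
orientation: [0.765, 0.645, 0.001, -0.0]
contact_force: [1.0, -0.3, -1.2]
width: 0.585
gripper_force: 41.8
```

```bash
python3 w.py
```

```text
mean [ -0.1    0.16  -1.08 -39.39] sd [0.66 0.31 0.52 0.2 ] w 0.584 grip 41.83391604905293 ee [ 0.4532 -0.1342  0.0574] t 9.4
```

This tin weighs about 1 N, so it's light. I'll set it back and go to the middle one.

Request:
inch_along --plan '[{"tz": 0.4},{"tz": 0.7},{"tz": 0.88},{"tz": 0.98},{"tz": 0.98},{"tz": 0.98}]'

```text
time_s: 10.0
ee_pos: [0.4537, -0.1343, 0.009]
orientation: [0.765, 0.645, 0.001, -0.0]
contact_force: [-0.3, -0.7, -0.8]
width: 0.585
gripper_force: 41.9
```

Request:
inch_along --plan '[{},{},{},{},{"tz": -0.6},{"tz": -1.2},{"tz": -1.7},{"tz": -1.7}]' --jaw 1.0

```text
time_s: 10.8
ee_pos: [0.4555, -0.1349, 0.0971]
orientation: [0.765, 0.645, 0.002, 0.002]
contact_force: [0.1, -0.2, 1.0]
width: 0.999
gripper_force: 0.0
```

```bash
python3 to.py .4662 -.053 .09
```

```text
shift [ 0.0826 -0.0033  0.0072] rot [ 0.0062 -0.0005  0.0006]
F [ 0.09 -0.2   1.04] t 10.8 j6 1.452
```

Scaled: 0.082 m is 1.64, 0.06 m is 1.2.

Request:
inch_along --plan '[{"tx": 0.6,"ty": -0.02,"tz": 0.06},{"tx": 1.2,"ty": -0.04,"tz": 0.12},{"tx": 1.64,"ty": -0.06,"tz": 0.14},{"tx": 1.64,"ty": -0.06,"tz": 0.14},{"tx": 1.64,"ty": -0.06,"tz": 0.14}]'

```text
time_s: 11.3
ee_pos: [0.4639, -0.0528, 0.0861]
orientation: [0.764, 0.645, 0.0, -0.001]
contact_force: [-0.3, 0.2, -0.1]
width: 1.003
gripper_force: 0.0
```

```bash
python3 w.py;python3 to.py .4662 -.053 .0085
```

```text
mean [ -0.06  -0.18   0.17 -37.45] sd [0.38 0.42 0.45 0.01] w 0.999 grip 0.0 ee [ 0.4642 -0.0532  0.0867] t 11.8
shift [0.0005 0.0019 0.0782] rot [ 0.0002 -0.0012  0.    ]
F [0.72 0.66 0.07] t 11.8 j6 1.626
```

Request:
inch_along --plan '[{"ty": 0.04,"tz": 0.6},{"ty": 0.04,"tz": 1.1},{"ty": 0.04,"tz": 1.4},{"ty": 0.04,"tz": 1.56},{"ty": 0.04,"tz": 1.56},{"ty": 0.04,"tz": 1.56}]'

```text
time_s: 12.4
ee_pos: [0.4666, -0.0532, 0.0093]
orientation: [0.765, 0.645, 0.001, -0.0]
contact_force: [-0.5, -0.2, 0.1]
width: 0.999
gripper_force: 0.0
```

Request:
inch_along --plan '[{},{},{},{},{},{}]' --jaw 0 --clamp_n 40

```text
time_s: 13.0
ee_pos: [0.4668, -0.0532, 0.0097]
orientation: [0.765, 0.645, 0.001, 0.0]
contact_force: [-1.1, 0.1, 5.2]
width: 0.586
gripper_force: 40.7
```

Request:
inch_along --plan '[{"tz": -0.2},{"tz": -0.5},{"tz": -0.8},{"tz": -1},{"tz": -1},{"tz": -1}]'

```text
time_s: 13.6
ee_pos: [0.4662, -0.0532, 0.0587]
orientation: [0.765, 0.645, 0.001, -0.0]
contact_force: [0.4, -0.1, -1.9]
width: 0.583
gripper_force: 41.6
```

```bash
python3 w.py
```

```text
mean [ -0.11   0.07  -1.13 -38.77] sd [0.55 0.53 0.56 0.19] w 0.583 grip 41.63394455129492 ee [ 0.4661 -0.0532  0.0585] t 14.1
```

The middle tin is also about 1.2 N, so light. I'll set it back and lift the third.

Request:
inch_along --plan '[{"tz": 0.4},{"tz": 0.7},{"tz": 0.88},{"tz": 0.98},{"tz": 0.98},{"tz": 0.98}]'

```text
time_s: 14.7
ee_pos: [0.4666, -0.0532, 0.0101]
orientation: [0.765, 0.645, 0.001, -0.0]
contact_force: [0.8, 0.4, -1.7]
width: 0.581
gripper_force: 41.8
```

Request:
inch_along --plan '[{},{},{},{},{"tz": -0.6},{"tz": -1.2},{"tz": -1.7},{"tz": -1.7}]' --jaw 1.0

```text
time_s: 15.5
ee_pos: [0.4684, -0.0535, 0.0982]
orientation: [0.765, 0.645, 0.003, 0.002]
contact_force: [0.5, -0.4, 0.5]
width: 0.998
gripper_force: 0.0
```

Request:
inch_along --plan '[{"tx": 0.6,"ty": -0.03,"tz": 0.06},{"tx": 1.2,"ty": 0.02,"tz": 0.12},{"tx": 1.6,"ty": 0.06,"tz": 0.14},{"tx": 1.6,"ty": 0.06,"tz": 0.14},{"tx": 1.6,"ty": 0.06,"tz": 0.14}]'

```text
time_s: 16.0
ee_pos: [0.4821, 0.0251, 0.0871]
orientation: [0.764, 0.645, -0.0, -0.001]
contact_force: [0.1, 0.1, -0.4]
width: 1.001
gripper_force: 0.0
```

```bash
python3 w.py;python3 to.py .4835 .026 .0085
```

```text
mean [  0.04   0.13  -0.23 -39.32] sd [0.59 0.3  0.51 0.08] w 0.999 grip 0.0 ee [0.4827 0.0248 0.0879] t 16.5
shift [0.0012 0.0006 0.0794] rot [ 0.0003 -0.0013  0.0001]
F [ 0.36 -0.11  0.7 ] t 16.5 j6 1.792
```

Scaled: 0.079 m is 1.58, 0.07 m is 1.4.

Request:
inch_along --plan '[{"tx": 0.02,"ty": 0.02,"tz": 0.6},{"tx": 0.02,"ty": 0.02,"tz": 1.1},{"tx": 0.02,"ty": 0.02,"tz": 1.4},{"tx": 0.02,"ty": 0.02,"tz": 1.58},{"tx": 0.02,"ty": 0.02,"tz": 1.58},{"tx": 0.02,"ty": 0.02,"tz": 1.58}]'

```text
time_s: 17.1
ee_pos: [0.4842, 0.026, 0.0094]
orientation: [0.765, 0.644, 0.001, -0.0]
contact_force: [0.8, -0.4, 0.1]
width: 0.998
gripper_force: 0.0
```

Request:
inch_along --plan '[{},{},{},{},{},{}]' --jaw 0 --clamp_n 40

```text
time_s: 17.7
ee_pos: [0.4843, 0.0261, 0.0098]
orientation: [0.765, 0.645, 0.001, 0.0]
contact_force: [-1.3, 0.1, 5.4]
width: 0.587
gripper_force: 41.1
```

Request:
inch_along --plan '[{"tz": -0.2},{"tz": -0.5},{"tz": -0.8},{"tz": -1},{"tz": -1},{"tz": -1}]'

```text
time_s: 18.3
ee_pos: [0.4837, 0.0259, 0.0587]
orientation: [0.765, 0.645, 0.0, -0.0]
contact_force: [0.0, -0.3, -3.0]
width: 0.585
gripper_force: 42.6
```

```bash
python3 w.py
```

```text
mean [  0.19   0.16  -2.77 -41.64] sd [0.51 0.45 0.31 0.2 ] w 0.582 grip 42.64572051648429 ee [0.4837 0.0259 0.0586] t 18.8
```

The third tin weighs about 2.6 N, more than twice the others. I'll lift it by a further 10 cm.

Request:
inch_along --plan '[{"tz": -0.4},{"tz": -0.9},{"tz": -1.4},{"tz": -1.8},{"tz": -2},{"tz": -2},{"tz": -2},{"tz": -2}]'

```text
time_s: 19.6
ee_pos: [0.483, 0.0258, 0.1574]
orientation: [0.765, 0.645, -0.0, -0.001]
contact_force: [-0.3, 0.6, -3.3]
width: 0.59
gripper_force: 42.9
```

```bash
python3 w.py
```

Run:
```python
from h import *
s=robot.capture("side");cv2.imwrite("pics/c4.png",cv2.resize(s[130:350,220:460,::-1],None,fx=2.5,fy=2.5,interpolation=cv2.INTER_CUBIC))
```

```text
mean [  0.07   0.2   -3.   -40.24] sd [0.48 0.46 0.34 0.11] w 0.588 grip 42.89103999763029 ee [0.4838 0.0258 0.1587] t 20.1
```

View pics/c4.png

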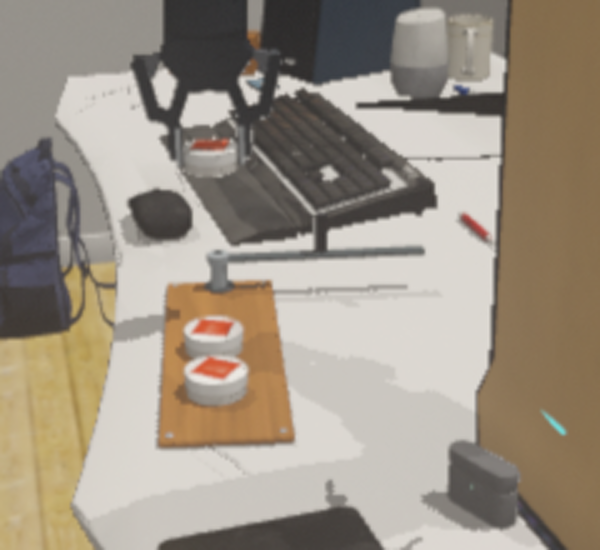

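The view shows the heavy tin held level at (208,155). The two light tins stand on the board at (213,338) and (216,380), the bar is at a right angle, and the mouse and earbud case are where they were; the phone, only partly in view, hasn't been touched.

```bash
python3 -c "
from bench import robot
print(robot.finish_job())"
```

```text
the job is handed in; nothing more can be done
None
```

I swung the keeper bar out to a right angle, found the heaviest tin (about 2.6–3 N against about 1.1 N for the other two), and handed the job in holding it level about 15 cm above the board; the hand-in returned no verdict.

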